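Put the open teapot trivet away on its post stand

ROBOT

A 6-joint arm with a two-finger parallel gripper is mounted at the origin on a cart in front of the work surface, level with it; the furniture and walls round the work are solid. World frame = base frame: x ahead of the robot, y to its left, z up, the work surface at z = 0. Lengths are in mm, angles in rad, forces in N, time in s.
With the tool pointing down it reaches from about 275 to 750 mm from the base axis. Payload 10.2 kg.
Tool frame: the origin (TCP) lies midway between the tips of the shut fingers; the grasp point (between the pads) lies grasp_offset behind it (grasp_offset is the distance from the TCP to the grasp point, in mm); x points along the fingers, z is the direction in which the jaws open and shut, and the axes are right-handed (so a half turn about x gives the same grasp; the last joint's range is limited). The gripper opens to 85 mm and grips with 20 to 120 N. Pads are 22 mm wide; open, the fingers measure 114 mm over their backs; the gripper's body (76 mm by 85 mm) begins 54 mm behind the grasp point. The pads swing forward as they close: fully open they stand 13 mm farther back than shut.
Start: joints at [-1.512, 0.313, 1.498, -0, 1.331, -0.223], TCP at [145.981, -504.302, 231.294] pointing down, gripper open.
Joint ranges: [-2.94, 2.94], [-0.97, 2.17], [0.19, 2.56], [-1.23, 4.37], [0.02, 3.11], [-2.88, 2.88]. Speed limits (rad/s): [2.39, 2.39, 3.01, 3.14, 3.14, 3.14].

INTERFACE

Orientations are given as a unit quaternion [w, x, y, z].
In Python, from rig import sense, capture, calibration, finish_job, grasp_offset gives the robot as it stands.
- The arm moves only by the shell command python3 -m jog 'ROWS' [FORCE]. ROWS is JSON, a list of rows, each an object with "linear": the shift along the tool's x, y, z scaled (see below), a list of three; "rotation": the turn, a rotation vector about the tool's x, y, z scaled (see below), a list of three; "grip": the finger opening in mm, from 0 to 85.4. A call has 1 to 20 rows; each row is the pose to reach, as a shift and turn from the pose measured when the call began, along the tool's axes at that moment; what a row does not reach only later rows make up. The controller multiplies each number of a shift by 0.3 m and each number of a turn by 0.5 rad. A row lasts 1/12 s, in which the tool goes at most 41.7 mm and 7.16 degrees, less where a joint would pass 70% of its speed; a pose out of reach is approached as far as the arm can. A call with a number of a shift or a turn outside -1 to 1 is refused whole. A call with a gripper value outside its range is refused whole. The fingers move at their own pace and stop on an object; FORCE is the grip in N (left out, the last holds). Time passes only in rows, so rows that repeat a pose let the fingers close. It gives the time, the measured TCP pose, the force and the opening at its end, in the units of the state.
- sense(): the state, without advancing time (a new reading comes with each control period).
- capture(name): name is "scene" or "side" or "wrist"; returns (picture, depth): 480x640x3 uint8, red, green, blue; 480x640 float32, mm along the optical axis (not along the pixel's ray), 0 where there is no reading.
- calibration(name): a dict with "intrinsics" (3x3 intrinsics, pixels), "world_from_camera" (4x4, takes a point from camera to world coordinates). Camera axes: x right, y up, looking along -z (the intrinsics and any distortion apply to the point x, -y, -z); pixel columns grow to the right and rows downward; lengths in mm; the calibration is good to about 2 mm. A picture is of the moment at which its call begins: read the wrist's pose just before it. calibration takes no time and is no camera call; for the wrist camera it gives the pose at the moment of the call.
- finish_job(): hands the job in, once; it reports no verdict.
The state is a dict: "time_s": time; "joints": joint angles; "dq": joint speeds; "tau": joint torques, N m; "eef_pos": TCP position; "ee_rot": TCP orientation; "force": force on the tool from outside, world axes, zero at the start; "wrist_torque": the same for the moment, N m; "grip_width": opening from 0.0 (shut) to 1.0 (fully open).
Only numpy, scipy, OpenCV 4.12 (cv2) and the standard library are available. Lean on these libraries where they do the work, as an engineer would, in place of code of your own. Each camera call takes 0.05 s, during which the arm holds its last target.

TASK

Put the trivet with the open, C-shaped ring away on the trivet stand: slide it sideways through its gap onto the post, beneath the wooden knob, and let it down so that it lies flat on the stand's foot with the post near the middle of the ring. Let go of it, and leave the closed-ring trivet where it lies.

Things in the scene. Friction and masses are not known exactly. Their poses are not given: they have to be found in the camera images.
- trivet_open: Open trivet, loose, 0.12 to 0.19 kg, flat on the worktop. Dark steel bar 14 mm thick bent to a flat C: 86 mm across outside, 58 mm inside, gap 32 mm wide. Opposite the gap a bar rises to a wooden handle; it ends 111 mm from the ring's centre. Origin: ring's centre, at its underside; +x points out through the middle of the gap, so the handle lies along -x; z up. Most weight is in the ring.
- open_grip (a point): Middle of the open trivet's wooden handle grip: 56 mm long (x), 20 mm wide (y), 18 mm high, level; it lies 80 mm from the ring's centre along -x and 32 mm above the ring's underside. Axes as the trivet's.
- trivet_closed: Closed trivet, loose, flat on the worktop: same make, size, handle and axes as the open one (handle along -x), but its ring is a full circle with no gap.
- trivet_stand: Trivet stand; firm, does not move. Round dark steel foot 110 mm across, 14 mm high; in its centre an upright steel post 12 mm thick; on top a round wooden knob 66 mm across, 80 to 96 mm above the worktop, too wide for a trivet's ring to pass. Free height between foot and knob 66 mm. Round, so any side will do. Origin: centre of the foot's underside, on the post's axis; z up.

How it is judged:
By the outcome, as a careful person would: the job done as asked, in the order asked, and still so for the second after the job is handed in, with the robot touching nothing.
It also fails if it takes over 38 s, if anything falls off the work surface, if the arm or the gripper's body presses on something with over 40 N, if the wrist force passes 120 N, or if a joint passes its speed limit or range.

## Working session

There is one attempt and no reset: what is moved stays moved. The work goes in short steps, Python scripts to look and compute and a shell command to move; the robot and the scene stay as the last step left them, time stands still between calls to the robot, and variables do not carry over. Pictures are saved under pics/ and viewed, and the job is handed in when it is done.

```bash
mkdir -p pics; ls; cat > h.py <<'E'
import numpy as np, cv2
from rig import sense, capture, calibration, finish_job, grasp_offset
def snap(n,name):
    c=calibration(n); p,d=capture(n)
    cv2.imwrite(f'pics/{name}.png',p[:,:,::-1]); np.savez(f'pics/{name}.npz',p=p,d=d,K=c['intrinsics'],T=c['world_from_camera'])
    return p,d,c
def load(name):
    z=np.load(f'pics/{name}.npz'); return z['p'],z['d'],z['K'],z['T']
def ray(u,v,K,T):
    u=np.atleast_1d(u).astype(float);v=np.atleast_1d(v).astype(float)
    r=np.stack([(u-K[0,2])/K[0,0],-(v-K[1,2])/K[1,1],-np.ones_like(u)],-1)
    return T[:3,3],r@T[:3,:3].T
def onplane(u,v,z,K,T):
    o,r=ray(u,v,K,T); return o+r*((z-o[2])/r[:,2])[:,None]
def cloud(d,K,T):
    v,u=np.mgrid[:480,:640]; o,r=ray(u.ravel(),v.ravel(),K,T)
    return (o+r*d.ravel()[:,None]).reshape(480,640,3)
E
python3 - <<'E'
from h import *
print(sense()); print(grasp_offset() if callable(grasp_offset) else grasp_offset)
for n in ['scene','side','wrist']:
    p,d,c=snap(n,n+'0'); print(n,c['world_from_camera'].round(2).tolist() if hasattr(c['world_from_camera'],'round') else c)
    print(c)
E
```

```text
pics
{'time_s': 0.0, 'joints': array([-1.51238698e+00,  3.13459298e-01,  1.49846758e+00, -5.40936033e-06,
        1.33098636e+00, -2.23417158e-01]), 'dq': array([ 0.00099439, -0.00039579,  0.00131138,  0.00103501, -0.00103465,
       -0.00163551]), 'tau': array([-4.90345002e-06, -4.12262464e+01, -2.59742564e+01, -1.92603352e-04,
        4.16200128e-03, -1.46199307e-05]), 'eef_pos': array([ 145.97051042, -504.02309066,  230.71883762]), 'ee_rot': array([ 0.56496468,  0.42517496,  0.56557114, -0.4244649 ]), 'force': array([-0.71731459,  0.37485733,  0.70751607]), 'wrist_torque': array([ 0.02644655, -0.01117664, -0.01049758]), 'grip_width': 1.0021407076728703}
18.700000000000003
scene [[-0.56, 0.51, -0.65, -33.22], [-0.83, -0.36, 0.44, 447.16], [-0.01, 0.78, 0.62, 581.51], [0.0, 0.0, 0.0, 1.0]]
{'intrinsics': array([[570.55005479,   0.        , 323.17061548],
       [  0.        , 570.55005479, 229.0326721 ],
       [  0.        ,   0.        ,   1.        ]]), 'world_from_camera': array([[-5.64593262e-01,  5.08505460e-01, -6.50120486e-01,
        -3.32151086e+01],
       [-8.25274176e-0
[... 828 characters left out ...]
0000e+00,  0.00000000e+00,
         1.00000000e+00]])}
wrist [[0.28, 0.91, 0.3, 222.57], [-0.96, 0.26, 0.09, -481.9], [0.0, -0.31, 0.95, 373.53], [0.0, 0.0, 0.0, 1.0]]
{'intrinsics': array([[395.65603097,   0.        , 323.34446175],
       [  0.        , 395.65603097, 241.83307049],
       [  0.        ,   0.        ,   1.        ]]), 'world_from_camera': array([[ 2.76930557e-01,  9.13209915e-01,  2.98926609e-01,
         2.22566929e+02],
       [-9.60889919e-01,  2.63132478e-01,  8.63241732e-02,
        -4.81899177e+02],
       [ 1.74791593e-04, -3.11141366e-01,  9.50363625e-01,
         3.73527127e+02],
       [ 0.00000000e+00,  0.00000000e+00,  0.00000000e+00,
         1.00000000e+00]])}
```

View pics/scene0.png

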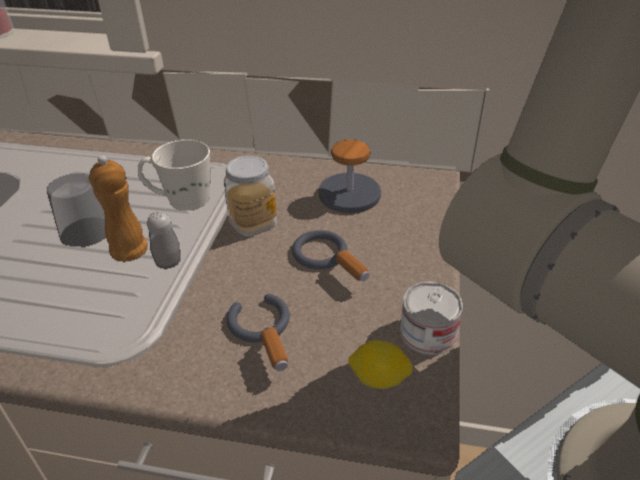

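View pics/side0.png

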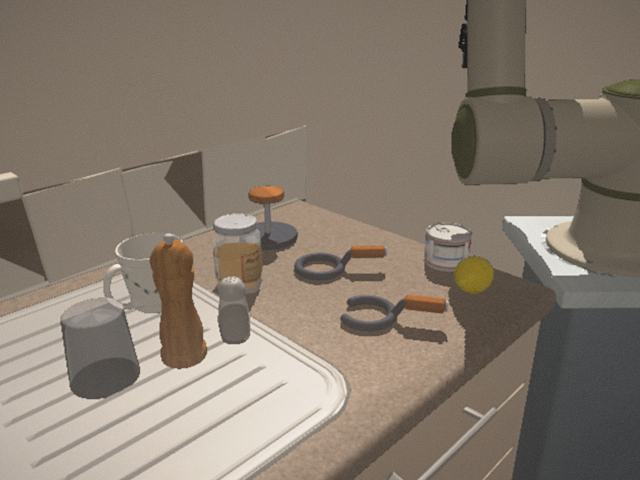

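View pics/wrist0.png

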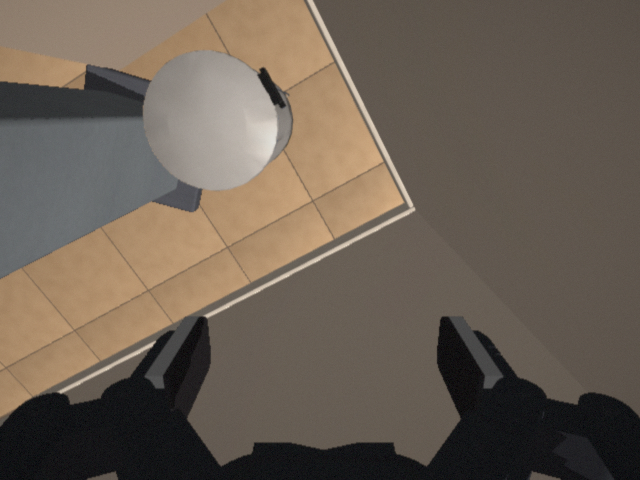

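The scene view shows the open trivet's ring at (258,317), with its gap up-left and its handle ending at (280,365). The closed trivet is at (320,250) and the stand at (350,190), knob at (350,152). The wrist camera faces away from the work. Next I'll measure.

```bash
python3 - <<'E'
from h import *
def fitc(P):
    A=np.c_[2*P,np.ones(len(P))]; s=np.linalg.lstsq(A,(P**2).sum(1),rcond=None)[0]; return s[:2],np.sqrt(s[2]+s[:2]@s[:2])
for name in ['scene0','side0']:
    p,d,K,T=load(name); X=cloud(d,K,T); hsv=cv2.cvtColor(p,cv2.COLOR_RGB2HSV)
    wood=((hsv[...,0]<14)&(hsv[...,1]>150)&(hsv[...,2]>70)).astype(np.uint8)
    n,l,s,c=cv2.connectedComponentsWithStats(wood)
    print(name)
    for i in range(1,n):
        if s[i,4]>80:
            Q=X[l==i]; Q=Q[np.isfinite(Q).all(1)]; print('wood',c[i].round(),s[i,4],np.median(Q,0).round(1),Q.min(0).round(),Q.max(0).round())
            if 27<np.median(Q[:,2])<50:
                q=Q[Q[:,2]>25][:,:2]; m=q.mean(0); w,V=np.linalg.eigh(np.cov((q-m).T)); print('  axis',V[:,1],np.degrees(np.arctan2(V[1,1],V[0,1])))
    p16=p.astype(int)
    steel=((p16[...,2]-p16[...,0]>2)&(p16.max(2)<110)&(X[...,2]>5)&(X[...,2]<60)&(X[...,0]<900)&(X[...,0]>250)).astype(np.uint8)
    cv2.imwrite(f'pics/{name}_steel.png',steel*255)
    n,l,s,c=cv2.connectedComponentsWithStats(steel)
    for i in range(1,n):
        if s[i,4]>200:
            Q=X[l==i]; print('steel',c[i].round(),s[i,4],np.median(Q,0).round(1),Q.min(0).round(),Q.max(0).round())
            q=Q[(Q[:,2]>11)&(Q[:,2]<17)][:,:2]
            if len(q)>30: print('  fit',fitc(q), q.min(0),q.max(0))
E
```

```text
scene0
wood [351. 151.] 547 [619.5 -47.3  95.6] [592. -80.  85.] [657. -17.  98.]
wood [351. 262.] 255 [448.   79.2  40.5] [421.  68.  33.] [475.  88.  44.]
  axis [-0.99974772 -0.02246096] -178.71297354007567
wood [274. 345.] 396 [380.4 245.2  40.4] [-33. 231.  36.] [409. 447. 582.]
  axis [-0.92139732  0.3886219 ] 157.1312231384032
steel [350. 192.] 1541 [615.  -45.8  13.8] [ 569. -102.    5.] [677.   5.  46.]
  fit (array([622.69859035, -48.94005986]), np.float64(38.14283328273394)) [ 569.45210311 -102.29216863] [677.48041007   4.72244666]
steel [316. 248.] 625 [529.6  90.5  12.8] [482.  41.   6.] [567. 121.  24.]
  fit (array([526.08354459,  80.41576187]), np.float64(36.00978007024031)) [483.13694204  41.30182631] [566.8184898  120.68595245]
steel [279. 312.] 328 [443.  197.4  13.1] [418. 186.   7.] [483. 219.  16.]
  fit (array([455.20592566, 220.31639806]), np.float64(30.703314519182985)) [418.03076554 186.47492533] [483.19869121 218.82651427]
steel [240. 325.] 408 [456.1 256.1  13.1] [420. 238.   7.] [495. 268.  17.]
  fit (array([457.77048643, 231.73101321]), np.float64(32.219667839610096)) [420.07240879 237.727833  ] [494.06520102 268.15097936]
side0
wood [266. 191.] 255 [623.9 -45.4  96.4] [596. -76.  93.] [654. -19.  98.]
wood [367. 247.] 87 [449.8  78.3  41. ] [425.  70.  39.] [474.  85.  43.]
  axis [-0.99900903 -0.04450806] -177.44903341286886
wood [425. 299.] 158 [382.6 245.8  41.1] [356. 235.  39.] [408. 255.  43.]
  axis [-0.97270155  0.23205968] 166.58163581019886
```

```bash
python3 - <<'E'
import cv2,numpy as np
a=cv2.imread('pics/scene0_steel.png');b=cv2.imread('pics/side0_steel.png')
o=np.hstack([a,b]); cv2.imwrite('pics/steel.png',cv2.resize(o,(800,300)))
E
```

```text
(no output)
```

View pics/steel.png

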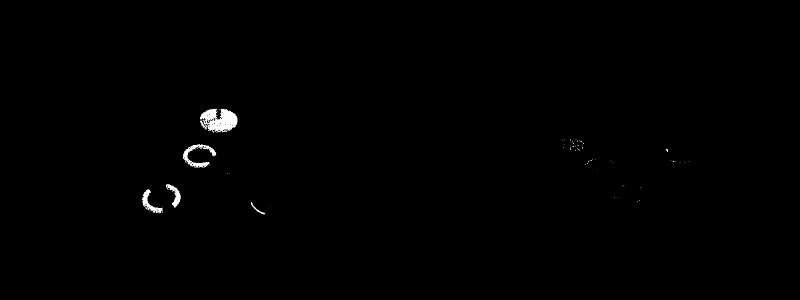

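```bash
python3 - <<'E'
from h import *
from scipy.optimize import least_squares
def fitr(P,R0=36):
    return least_squares(lambda c:np.hypot(*(P-c[:2]).T)-c[2],[*P.mean(0),R0],loss='soft_l1',f_scale=2).x
for name in ['scene0','side0']:
    p,d,K,T=load(name); X=cloud(d,K,T); hsv=cv2.cvtColor(p,cv2.COLOR_RGB2HSV)
    xy=X[...,:2]
    # by height only
    for lab,c in [('open',(457,228)),('closed',(527,80))]:
        r=np.hypot(X[...,0]-c[0],X[...,1]-c[1]); m=(r<50)&(X[...,2]>9)&(X[...,2]<17)
        q=xy[m]; f=fitr(q); print(name,lab,m.sum(),f.round(1),q.min(0).round(),q.max(0).round())
        rc=np.hypot(*(q-f[:2]).T); a=np.degrees(np.arctan2(*(q-f[:2])[(rc>30)&(rc<42)].T[::-1])); h,_=np.histogram(a,72,(-180,180)); print([(int(-180+5*i)) for i in range(72) if h[i]<2])
    r=np.hypot(X[...,0]-382,X[...,1]-245.5); m=(r<40)&(X[...,2]>36)&(X[...,2]<44)
    q=xy[m]; mu,box,an=cv2.minAreaRect(q.astype(np.float32)); w,V=np.linalg.eigh(np.cov(q.T)); print('grip',m.sum(),mu,box,an,q.mean(0),np.degrees(np.arctan2(V[1,1],V[0,1])))
    r=np.hypot(X[...,0]-623,X[...,1]+48); m=(r<45)&(X[...,2]>93)&(X[...,2]<99); q=xy[m]; print('knob',m.sum(),cv2.minEnclosingCircle(q.astype(np.float32)))
    m=(r<65)&(X[...,2]>10)&(X[...,2]<17); q=xy[m]; print('foot',m.sum(),cv2.minEnclosingCircle(q.astype(np.float32)))
    # obstacles
    m=(X[...,2]>20)&(X[...,0]>250)&(X[...,0]<750)&(abs(X[...,1])<400)&(X[...,2]<250)
    g=np.zeros((50,80)); 
    np.maximum.at(g,(((X[...,0][m]-250)//10).astype(int),((X[...,1][m]+400)//10).astype(int)),X[...,2][m])
    cv2.imwrite(f'pics/{name}_h.png',cv2.resize((g).clip(0,255).astype(np.uint8)[::-1,::-1],(800,500),interpolation=0))
E
```

```text
scene0 open 927 [456.6 227.   36.3] [416. 183.] [497. 269.]
[-180, -40, -35, -30, -25, -20, -15, -10, -5, 0, 5, 10, 160, 165, 170, 175]
scene0 closed 742 [525.6  80.6  36.1] [482.  39.] [569. 121.]
[-180, -175, -170, -165, -160, -155, -150]
grip 594 (379.595458984375, 245.41281127929688) (19.822795867919922, 59.694915771484375) 76.5241470336914 [377.95508395 246.26696707] 166.74800896073683
knob 611 ((623.5963134765625, -50.00775146484375), 33.06608200073242)
foot 1679 ((624.6673583984375, -50.21986389160156), 55.78816604614258)
side0 open 759 [461.  227.9  36.2] [416. 185.] [499. 268.]
[-45, -40, -35, -30, -25, -20, -15, -10, -5, 0, 5, 10]
side0 closed 606 [529.2  81.   36.1] [484.  38.] [571. 120.]
[-175]
grip 385 (383.23193359375, 243.94601440429688) (20.649503707885742, 62.645103454589844) 75.32048034667969 [382.53800859 246.91666614] 167.02299707584615
knob 350 ((626.4884033203125, -50.4423942565918), 31.98623275756836)
foot 722 ((623.0115966796875, -52.58369445800781), 56.133827209472656)
```

View pics/scene0_h.png

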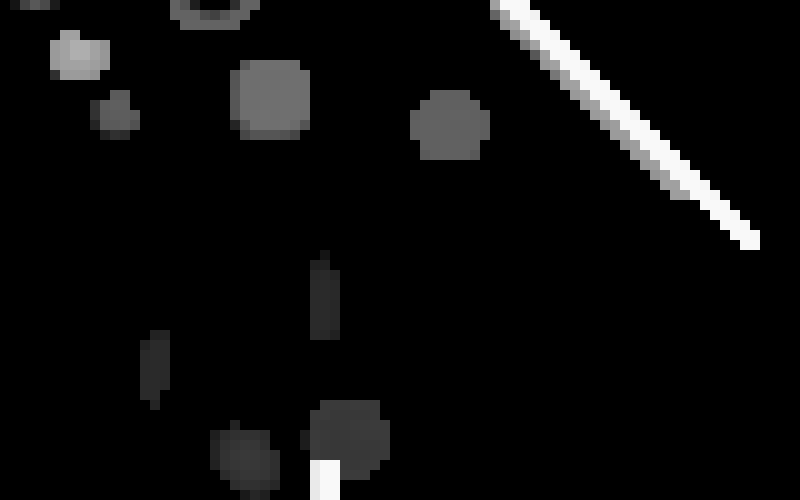

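View pics/side0_h.png

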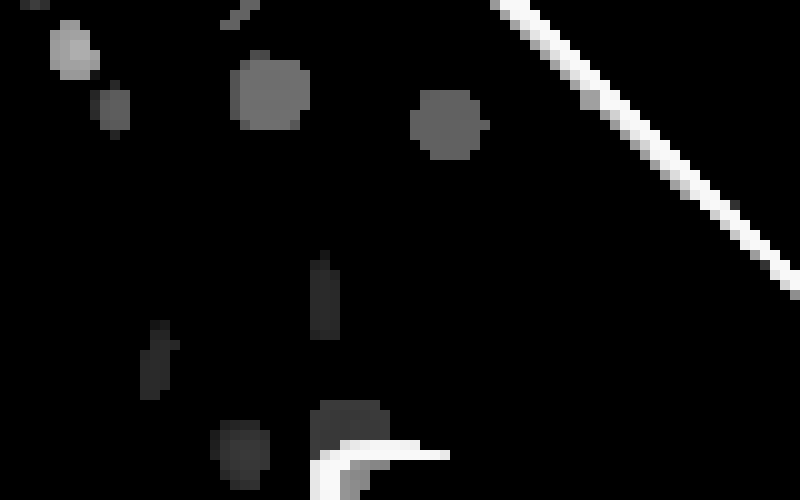

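```bash
cat >> h.py <<'E'
from scipy.spatial.transform import Rotation as Ro
def st():
    s=sense(); w,x,y,z=s['ee_rot']; return s,np.array(s['eef_pos']),Ro.from_quat([x,y,z,w])
def want(phi):  # tool x down, tool y = trivet +x
    c,s_=np.cos(np.radians(phi)),np.sin(np.radians(phi)); return Ro.from_matrix(np.array([[0,c,s_],[0,s_,-c],[-1,0,0]]))
def plan(*wps):
    s,p,R=st(); print('t',s['time_s'],'tcp',p.round(1),'F',s['force'].round(1),'grip',round(s['grip_width'],3),'q',s['joints'].round(2)); Y=R.as_matrix()
    print('phi',np.degrees(np.arctan2(Y[1,1],Y[0,1])).round(2),'down',Y[:,0].round(3))
    for P,phi in wps:
        print(P,phi,'lin',(R.inv().apply(np.array(P)-p)/300).round(4),'rot',((R.inv()*want(phi)).as_rotvec()/.5).round(3))
E
python3 -m jog '[{"linear":[0,0.48,-0.39],"rotation":[0.4,0,0],"grip":85},{"linear":[0,0.95,-0.78],"rotation":[1,0,0],"grip":85},{"linear":[0,0.95,-0.78],"rotation":[1,0,0],"grip":85},{"linear":[0,0.95,-0.78],"rotation":[1,0,0],"grip":85},{"linear":[0,0.95,-0.78],"rotation":[1,0,0],"grip":85},{"linear":[0,0.95,-0.78],"rotation":[1,0,0],"grip":85},{"linear":[0,0.95,-0.78],"rotation":[1,0,0],"grip":85},{"linear":[0,0.95,-0.78],"rotation":[1,0,0],"grip":85},{"linear":[0,0.95,-0.78],"rotation":[1,0,0],"grip":85},{"linear":[0,0.95,-0.78],"rotation":[1,0,0],"grip":85},{"linear":[0,0.95,-0.78],"rotation":[1,0,0],"grip":85}]' 80
python3 - <<'E'
from h import *
g=np.array([458.8,227.4])-83*np.array([np.cos(np.radians(-13.1)),np.sin(np.radians(-13.1))]); print(g)
plan(([370,80,200],-13.1),([*g,200],-13.1))
E
```

```text
time_s: 1.07
eef_pos: [355.3, -198.6, 231.1]
ee_rot: [0.444, 0.551, 0.444, -0.55]
force: [-0.2, -0.9, 0.5]
grip_width: 0.99
[377.95999472 246.21205852]
t 1.0667 tcp [ 355.3 -198.6  231.1] F [-0.2 -0.9  0.5] grip 0.99 q [-0.8   0.05  1.82  0.    1.28  0.98]
phi -12.25 down [-0.     0.001 -1.   ]
[370, 80, 200] -13.1 lin [ 0.1046 -0.1492 -0.9177] rot [ 0.03  -0.002  0.001]
[np.float64(377.9599947158387), np.float64(246.21205851725898), 200] -13.1 lin [ 0.1051 -0.2408 -1.4647] rot [ 0.03  -0.002  0.001]
```

```bash

python3 -m jog '[{"linear":[0.05,-0.07,-0.46],"rotation":[0.03,0,0],"grip":85},{"linear":[0.1,-0.15,-0.92],"rotation":[0.03,0,0],"grip":85},{"linear":[0.1,-0.15,-0.92],"rotation":[0.03,0,0],"grip":85},{"linear":[0.1,-0.15,-0.92],"rotation":[0.03,0,0],"grip":85},{"linear":[0.1,-0.15,-0.92],"rotation":[0.03,0,0],"grip":85},{"linear":[0.1,-0.15,-0.92],"rotation":[0.03,0,0],"grip":85},{"linear":[0.1,-0.15,-0.92],"rotation":[0.03,0,0],"grip":85},{"linear":[0.1,-0.15,-0.92],"rotation":[0.03,0,0],"grip":85}]' 80
python3 - <<'E'
from h import *
plan(([378,246.2,130],-13.1))
E
```

```text
time_s: 1.73
eef_pos: [369.4, 83.9, 200.8]
ee_rot: [0.44, 0.553, 0.442, -0.553]
force: [0.0, -0.1, -0.2]
grip_width: 0.995
t 1.7333 tcp [369.4  83.9 200.8] F [ 0.  -0.1 -0.2] grip 0.995 q [-0.09  0.01  1.94  0.    1.19  1.7 ]
phi -12.89 down [-0.001  0.002 -1.   ]
[378, 246.2, 130] -13.1 lin [ 0.237  -0.0924 -0.5335] rot [ 0.007 -0.003  0.003]
```

```bash

python3 -m jog '[{"linear":[0.12,-0.05,-0.27],"rotation":[0.007,0,0],"grip":85},{"linear":[0.237,-0.092,-0.533],"rotation":[0.007,-0.003,0.003],"grip":85},{"linear":[0.237,-0.092,-0.533],"rotation":[0.007,-0.003,0.003],"grip":85},{"linear":[0.237,-0.092,-0.533],"rotation":[0.007,-0.003,0.003],"grip":85},{"linear":[0.237,-0.092,-0.533],"rotation":[0.007,-0.003,0.003],"grip":85},{"linear":[0.237,-0.092,-0.533],"rotation":[0.007,-0.003,0.003],"grip":85}]' 80
python3 - <<'E'
from h import *
plan(([378,246.2,13.5],-13.1))
p,d,c=snap('wrist','w1'); K=c['intrinsics'];T=c['world_from_camera']
X=cloud(d,K,T); xy=X[...,:2]
from scipy.optimize import least_squares
for zl,zh,c0,r in [(9,17,(458,227),50),(36,44,(382,245),40)]:
    m=(np.hypot(X[...,0]-c0[0],X[...,1]-c0[1])<r)&(X[...,2]>zl)&(X[...,2]<zh); q=xy[m]; print(m.sum(),q.mean(0),np.median(X[...,2][m]))
    if r==50: print(least_squares(lambda c:np.hypot(*(q-c[:2]).T)-c[2],[*c0,36],loss='soft_l1',f_scale=2).x)
    else: print(cv2.minAreaRect(q.astype(np.float32)))
E
```

```text
time_s: 2.23
eef_pos: [378.1, 246.5, 128.3]
ee_rot: [-0.44, -0.552, -0.441, 0.554]
force: [0.7, 0.6, -0.3]
grip_width: 0.998
t 2.2333 tcp [378.1 246.5 128.3] F [ 0.7  0.6 -0.3] grip 0.998 q [0.32 0.27 1.85 0.   1.03 2.12]
phi -13.02 down [-0.003 -0.001 -1.   ]
[378, 246.2, 13.5] -13.1 lin [0.3828 0.0011 0.0006] rot [0.003 0.003 0.005]
6402 [454.50686585 225.25167798] 12.988853104533177
[459.20833264 224.07626905  35.71527891]
2751 [382.3284988 242.9329829] 40.44649550765678
((381.5550537109375, 243.12034606933594), (19.892614364624023, 62.488582611083984), 76.09848022460938)
```

View pics/w1.png

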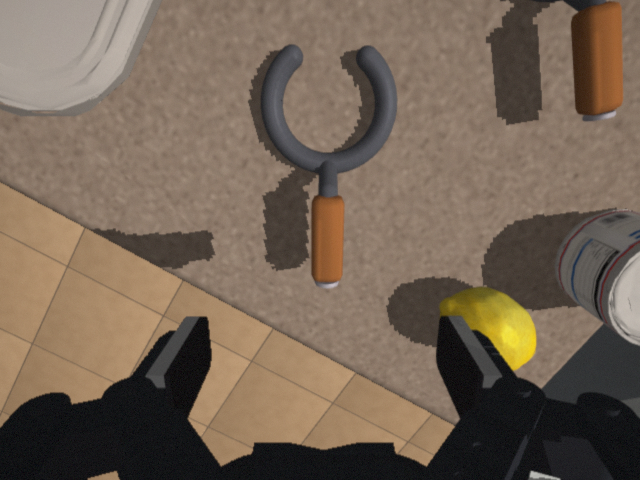

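The wrist view shows the handle at about column 328 against a finger midline of about 323, running parallel to the fingers, with the lemon clear of the right finger. I'll shift about 2 mm toward -y, descend and grip.

```bash

python3 -m jog '[{"linear":[0.13,0.001,0.006],"rotation":[0,0.003,0.005],"grip":60},{"linear":[0.25,0.001,0.006],"rotation":[0,0.003,0.005],"grip":60},{"linear":[0.33,0.001,0.006],"rotation":[0,0.003,0.005],"grip":60},{"linear":[0.382,0.001,0.006],"rotation":[0,0.003,0.005],"grip":60},{"linear":[0.382,0.001,0.006],"rotation":[0,0.003,0.005],"grip":60},{"linear":[0.382,0.001,0.006],"rotation":[0,0.003,0.005],"grip":60}]' 80
python3 - <<'E'
from h import *
plan(([378,244.5,13.5],-13.1))
p,d,c=snap('wrist','w2')
E
```

```text
time_s: 2.78
eef_pos: [378.9, 242.0, 15.2]
ee_rot: [0.439, 0.554, 0.439, -0.554]
force: [1.2, -0.6, 0.8]
grip_width: 0.707
t 2.7833 tcp [378.9 242.   15.2] F [ 1.2 -0.6  0.8] grip 0.707 q [ 0.31  0.47  1.94 -0.    0.73  2.11]
phi -13.2 down [ 0.001 -0.    -1.   ]
[378, 244.5, 13.5] -13.1 lin [ 0.0056 -0.0048 -0.0073] rot [-0.003 -0.    -0.002]
```

View pics/w2.png

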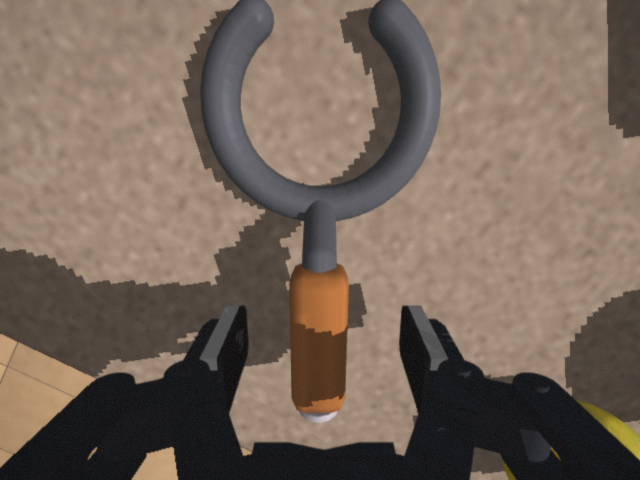

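The handle lies centred between the pads (column 320 against a 323 midline). I'll close now.

```bash

python3 -m jog '[{"linear":[0.005,0,-0.003],"rotation":[0,0,0],"grip":30},{"linear":[0.005,0,-0.003],"rotation":[0,0,0],"grip":20},{"linear":[0.005,0,-0.003],"rotation":[0,0,0],"grip":10},{"linear":[0.005,0,-0.003],"rotation":[0,0,0],"grip":10},{"linear":[0.005,0,-0.003],"rotation":[0,0,0],"grip":10},{"linear":[0.005,0,-0.003],"rotation":[0,0,0],"grip":10},{"linear":[0.005,0,-0.003],"rotation":[0,0,0],"grip":10}]' 80
python3 - <<'E'
from h import *
plan(([379,242,75],-13.1))
E
```

```text
time_s: 3.42
eef_pos: [379.8, 243.5, 15.0]
ee_rot: [0.44, 0.555, 0.439, -0.553]
force: [-1.2, -1.9, 6.7]
grip_width: 0.22
t 3.4167 tcp [379.8 243.5  15. ] F [-1.2 -1.9  6.7] grip 0.22 q [ 0.31  0.47  1.94 -0.    0.73  2.11]
phi -13.16 down [ 0.004  0.001 -1.   ]
[379, 242, 75] -13.1 lin [-0.2001 -0.0009  0.0051] rot [-0.002 -0.003 -0.007]
```

```bash

python3 -m jog '[{"linear":[-0.05,0,0],"rotation":[0,0,0],"grip":10},{"linear":[-0.13,0,0],"rotation":[0,0,0],"grip":10},{"linear":[-0.22,0,0],"rotation":[0,0,0],"grip":10},{"linear":[-0.3,0,0],"rotation":[0,0,0],"grip":10},{"linear":[-0.3,0,0],"rotation":[0,0,0],"grip":10},{"linear":[-0.3,0,0],"rotation":[0,0,0],"grip":10}]' 80
python3 - <<'E'
from h import *
plan(([379,242,75],-13.1))
p,d,c=snap('wrist','w3')
p,d,c=snap('side','s3')
E
```

```text
time_s: 3.92
eef_pos: [379.7, 243.6, 105.7]
ee_rot: [0.44, 0.556, 0.439, -0.552]
force: [-1.4, -0.5, -1.9]
grip_width: 0.218
t 3.9167 tcp [379.7 243.6 105.7] F [-1.4 -0.5 -1.9] grip 0.218 q [ 0.31  0.3   1.88 -0.    0.96  2.11]
phi -13.15 down [ 0.006  0.001 -1.   ]
[379, 242, 75] -13.1 lin [ 0.1022 -0.0017  0.0059] rot [-0.002 -0.005 -0.01 ]
```

View pics/w3.png

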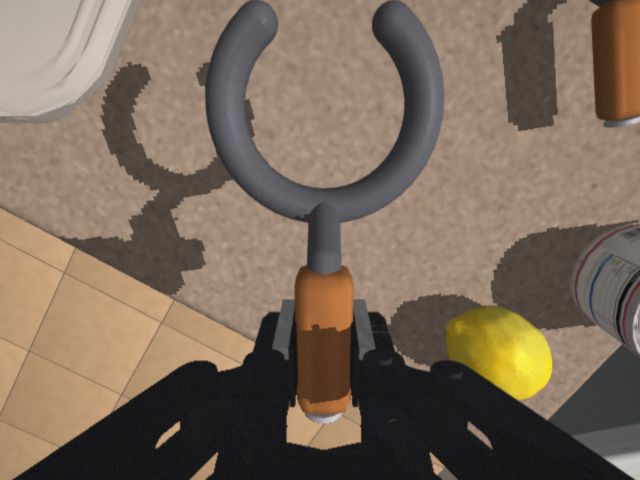

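View pics/s3.png

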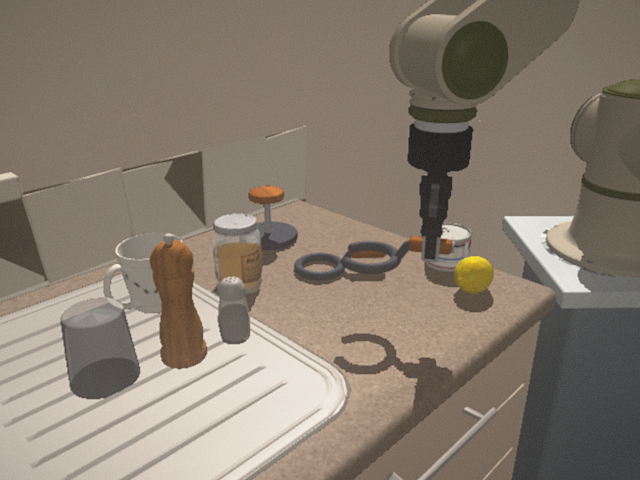

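```bash
cat >> h.py <<'E'
from scipy.optimize import least_squares
def ringfit(X,c0,zlo,zhi,r=50):
    m=(np.hypot(X[...,0]-c0[0],X[...,1]-c0[1])<r)&(X[...,2]>zlo)&(X[...,2]<zhi); Q=X[m]
    f=least_squares(lambda c:np.hypot(*(Q[:,:2]-c[:2]).T)-c[2],[*c0,36],loss='soft_l1',f_scale=2).x
    A=np.c_[Q[:,:2]-f[:2],np.ones(len(Q))]; pl=np.linalg.lstsq(A,Q[:,2],rcond=None)[0]
    return f,pl,np.percentile(Q[:,2],[5,50,95]),m
E
python3 - <<'E'
from h import *
s,p,R=st()
for n in ['w3','s3']:
    im,d,K,T=load(n); X=cloud(d,K,T)
    f,pl,z,m=ringfit(X,(458,226),92,118); print(n,f.round(1),pl.round(3),z,m.sum(), 'tool',R.inv().apply([f[0]-p[0],f[1]-p[1],0]).round(1))
    q=X[(np.hypot(X[...,0]-381,X[...,1]-244)<40)&(X[...,2]>124)&(X[...,2]<140)]
    print(len(q),np.percentile(q[:,2],[10,50,90]),q.mean(0))
E
```

```text
w3 [458.4 224.8  35.1] [-3.40000e-02  8.00000e-03  1.02984e+02] [ 99.18281897 103.26378794 105.58516806] 21334 tool [ 0.2 81.7 -0.2]
10311 [127.25328049 130.7924368  132.51026274] [385.36842305 242.25236255 130.61249239]
s3 [459.1 229.5  36.5] [-8.0000e-02  3.0000e-03  9.9952e+01] [ 93.3751921  100.60934455 109.37127957] 1185 tool [ 0.2 81.2 -4.9]
445 [125.17914664 129.49914343 136.00683796] [383.07666149 253.79460814 129.93106982]
```

```bash
python3 - <<'E'
from h import *
plan(([430,-20,105],0),([430,-50,105],0))
E
```

```text
t 4.0167 tcp [378.8 243.2 104.1] F [-0.6  0.7 -1.7] grip 0.221 q [ 0.31  0.3   1.88 -0.    0.96  2.11]
phi -13.15 down [ 0.002  0.    -1.   ]
[430, -20, 105] 0 lin [-0.0027  0.3657  0.8156] rot [-0.459 -0.    -0.004]
[430, -50, 105] 0 lin [-0.0027  0.3885  0.913 ] rot [-0.459 -0.    -0.004]
```

```bash

python3 -m jog '[{"linear":[-0.003,0.03,0.06],"rotation":[-0.03,0,0],"grip":10},{"linear":[-0.003,0.07,0.16],"rotation":[-0.08,0,0],"grip":10},{"linear":[-0.003,0.11,0.27],"rotation":[-0.13,0,0],"grip":10},{"linear":[-0.003,0.16,0.38],"rotation":[-0.19,0,0],"grip":10},{"linear":[-0.003,0.21,0.49],"rotation":[-0.25,0,0],"grip":10},{"linear":[-0.003,0.26,0.6],"rotation":[-0.3,0,0],"grip":10},{"linear":[-0.003,0.3,0.71],"rotation":[-0.36,0,0],"grip":10},{"linear":[-0.003,0.34,0.81],"rotation":[-0.41,0,0],"grip":10},{"linear":[-0.003,0.37,0.88],"rotation":[-0.44,0,0],"grip":10},{"linear":[-0.003,0.388,0.913],"rotation":[-0.459,0,-0.004],"grip":10},{"linear":[-0.003,0.388,0.913],"rotation":[-0.459,0,-0.004],"grip":10},{"linear":[-0.003,0.388,0.913],"rotation":[-0.459,0,-0.004],"grip":10},{"linear":[-0.003,0.388,0.913],"rotation":[-0.459,0,-0.004],"grip":10}]' 80
python3 - <<'E'
from h import *
plan(([430,-50,48],0))
p,d,c=snap('wrist','w4')
p,d,c=snap('scene','c4')
E
```

```text
time_s: 5.1
eef_pos: [429.2, -49.1, 104.4]
ee_rot: [0.499, 0.5, 0.501, -0.5]
force: [-0.0, -0.6, -1.5]
grip_width: 0.222
t 5.1 tcp [429.2 -49.1 104.4] F [-0.  -0.6 -1.5] grip 0.222 q [-0.39  0.27  1.93  0.    0.95  1.18]
phi 0.02 down [-0.002  0.001 -1.   ]
[430, -50, 48] 0 lin [0.1879 0.0029 0.0032] rot [ 0.001 -0.002  0.003]
```

View pics/w4.png

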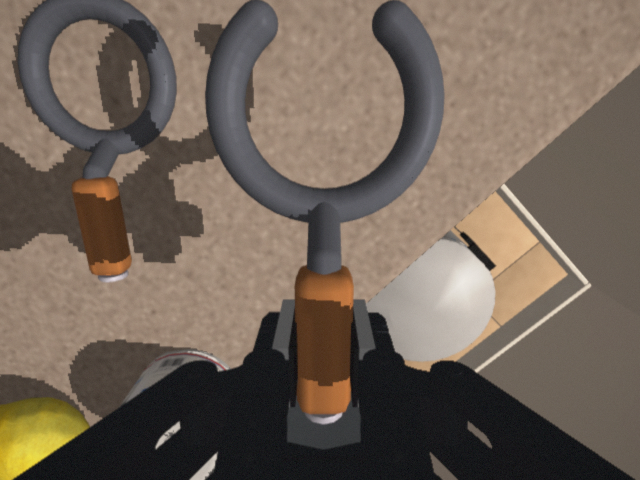

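View pics/c4.png

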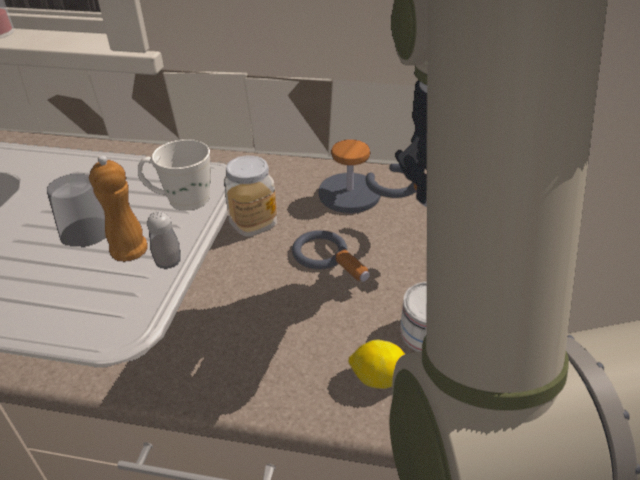

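The trivet sits straight in the gripper (gap centred at column 325). The stand is out of the wrist view, but the scene view shows knob (351,152) and ring (392,180) together. Next I'll lower and compare ring and stand in the fixed cameras.

```bash

python3 -m jog '[{"linear":[0.05,0.003,0.003],"rotation":[0,0,0],"grip":10},{"linear":[0.11,0.003,0.003],"rotation":[0,0,0],"grip":10},{"linear":[0.16,0.003,0.003],"rotation":[0,0,0],"grip":10},{"linear":[0.188,0.003,0.003],"rotation":[0,0,0],"grip":10},{"linear":[0.188,0.003,0.003],"rotation":[0,0,0],"grip":10}]' 80
python3 - <<'E'
from h import *
plan(([540,-50,48],0))
s,p,R=st()
for n in ['scene','side']:
    im,d,c=snap(n,n+'5'); K,T=c['intrinsics'],c['world_from_camera']; X=cloud(d,K,T)
    f,pl,z,m=ringfit(X,(p[0]+82,p[1]),30,60); print(n,f.round(1),pl.round(3),z.round(1),m.sum())
    r=np.hypot(X[...,0]-624,X[...,1]+50)
    q=X[(r<45)&(X[...,2]>93)&(X[...,2]<99)]; print('knob',len(q),cv2.minEnclosingCircle(q[:,:2].astype(np.float32)))
    q=X[(r<66)&(X[...,2]>10)&(X[...,2]<17)]; print('foot',len(q),cv2.minEnclosingCircle(q[:,:2].astype(np.float32)))
    q=X[(r<25)&(X[...,2]>25)&(X[...,2]<75)]; print('post',len(q),np.median(q,0))
E
```

```text
time_s: 5.62
eef_pos: [429.4, -49.0, 47.1]
ee_rot: [0.499, 0.499, 0.502, -0.5]
force: [-1.1, -0.1, -0.7]
grip_width: 0.215
t 5.6167 tcp [429.4 -49.   47.1] F [-1.1 -0.1 -0.7] grip 0.215 q [-0.39  0.38  1.97  0.    0.8   1.18]
phi 0.11 down [-0.004  0.002 -1.   ]
[540, -50, 48] 0 lin [-0.0046  0.3686  0.004 ] rot [ 0.004 -0.004  0.008]
scene [507.3 -44.8  36.8] [-2.0000e-02  5.0000e-03  4.1557e+01] [34.9 42.5 46.5] 556
knob 607 ((624.1812744140625, -49.86378479003906), 33.34153747558594)
foot 1655 ((623.7661743164062, -50.89487075805664), 56.51150894165039)
post 137 [621.46858659 -47.67601469  44.82659011]
side [511.9 -44.8  36.5] [-8.300e-02 -1.200e-02  4.246e+01] [35.1 43.2 50.8] 639
knob 352 ((626.5437622070312, -51.00287628173828), 32.97314453125)
foot 723 ((626.3154907226562, -51.96472930908203), 56.88996505737305)
post 152 [626.13476302 -48.56403071  47.39891974]
```

View pics/scene5.png

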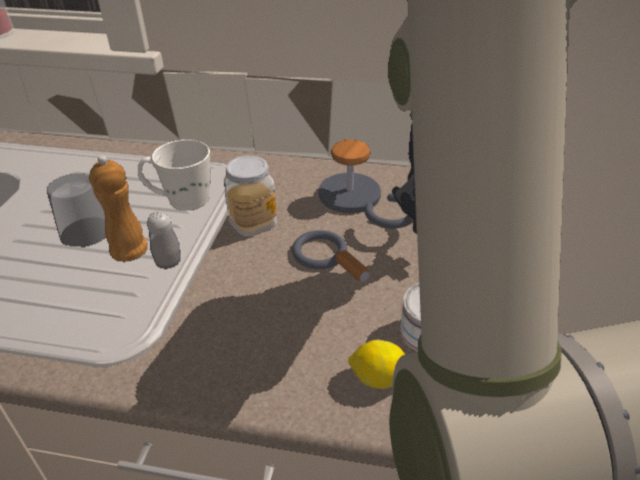

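View pics/side5.png

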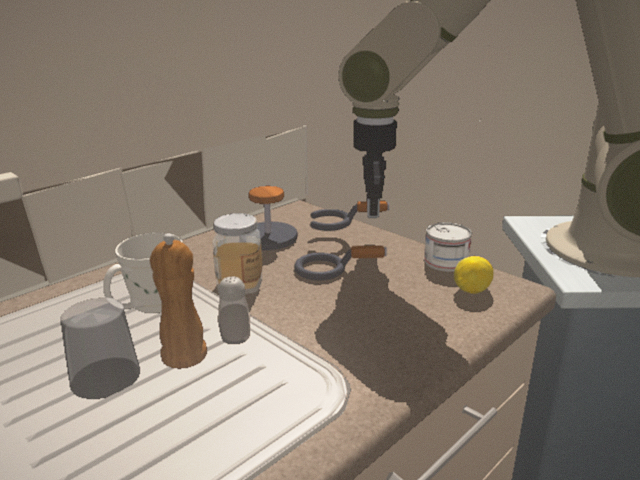

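```bash

python3 -m jog '[{"linear":[-0.004,0.05,0.007],"rotation":[0.004,-0.004,0.008],"grip":10},{"linear":[-0.004,0.11,0.007],"rotation":[0.004,-0.004,0.008],"grip":10},{"linear":[-0.004,0.17,0.007],"rotation":[0.004,-0.004,0.008],"grip":10},{"linear":[-0.004,0.21,0.007],"rotation":[0.004,-0.004,0.008],"grip":10},{"linear":[-0.004,0.21,0.007],"rotation":[0.004,-0.004,0.008],"grip":10},{"linear":[-0.004,0.21,0.007],"rotation":[0.004,-0.004,0.008],"grip":10}]' 80
python3 - <<'E'
from h import *
plan(([543,-51,48],0))
s,p,R=st()
o=[]
for n in ['scene','side']:
    im,d,c=snap(n,n+'6'); K,T=c['intrinsics'],c['world_from_camera']; X=cloud(d,K,T)
    v,u=(180,360) if n=='scene' else (215,280)
    o.append(cv2.resize(im[v-75:v+75,u-66:u+67,::-1],(400,450),interpolation=cv2.INTER_CUBIC))
cv2.imwrite('pics/z6.png',np.hstack(o))
E
```

```text
time_s: 6.22
eef_pos: [493.6, -51.5, 50.4]
ee_rot: [0.501, 0.501, 0.499, -0.499]
force: [0.2, -0.5, -0.9]
grip_width: 0.218
t 6.2167 tcp [493.6 -51.5  50.4] F [ 0.2 -0.5 -0.9] grip 0.218 q [-0.34  0.48  1.79 -0.    0.87  1.23]
phi 0.01 down [ 0.004 -0.002 -1.   ]
[543, -51, 48] 0 lin [ 0.0086  0.1645 -0.0016] rot [ 0.     0.003 -0.008]
```

View pics/z6.png

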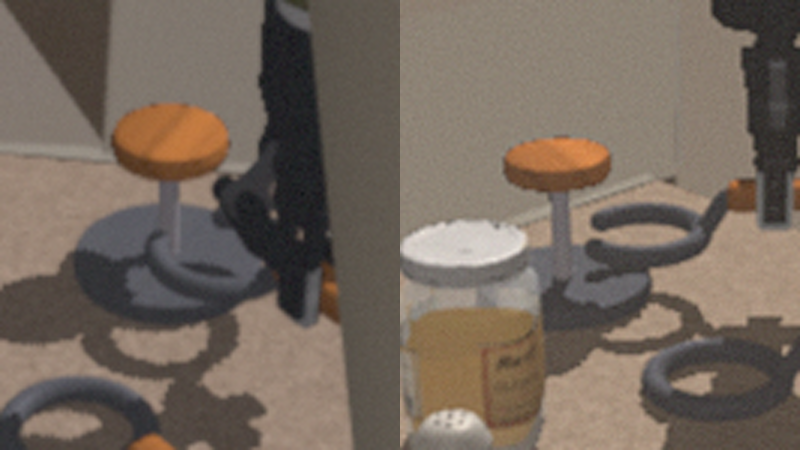

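The side view shows both ring tips at mid-post height, just short of the post and either side of its line. I'll slide in.

```bash

python3 -m jog '[{"linear":[0.004,0.03,-0.001],"rotation":[0,0.003,-0.008],"grip":10},{"linear":[0.006,0.06,-0.001],"rotation":[0,0.003,-0.008],"grip":10},{"linear":[0.006,0.09,-0.001],"rotation":[0,0.003,-0.008],"grip":10},{"linear":[0.006,0.12,-0.001],"rotation":[0,0.003,-0.008],"grip":10},{"linear":[0.006,0.15,-0.001],"rotation":[0,0.003,-0.008],"grip":10},{"linear":[0.006,0.166,-0.001],"rotation":[0,0.003,-0.008],"grip":10},{"linear":[0.006,0.166,-0.001],"rotation":[0,0.003,-0.008],"grip":10},{"linear":[0.006,0.166,-0.001],"rotation":[0,0.003,-0.008],"grip":10}]' 80
python3 - <<'E'
from h import *
plan(([543,-51,30],0))
s,p,R=st()
o=[]
for n in ['scene','side']:
    im,d,c=snap(n,n+'7'); K,T=c['intrinsics'],c['world_from_camera']; X=cloud(d,K,T)
    v,u=(180,360) if n=='scene' else (215,280)
    o.append(cv2.resize(im[v-75:v+75,u-66:u+67,::-1],(400,450),interpolation=cv2.INTER_CUBIC))
cv2.imwrite('pics/z7.png',np.hstack(o))
E
```

```text
time_s: 6.98
eef_pos: [542.2, -51.1, 48.5]
ee_rot: [-0.5, -0.5, -0.5, 0.5]
force: [0.2, 0.1, -2.7]
grip_width: 0.215
t 6.9833 tcp [542.2 -51.1  48.5] F [ 0.2  0.1 -2.7] grip 0.215 q [-0.31  0.57  1.64 -0.    0.94  1.26]
phi -0.02 down [-0.001  0.    -1.   ]
[543, -51, 30] 0 lin [ 0.0617  0.0029 -0.0004] rot [-0.001 -0.001  0.003]
```

View pics/z7.png

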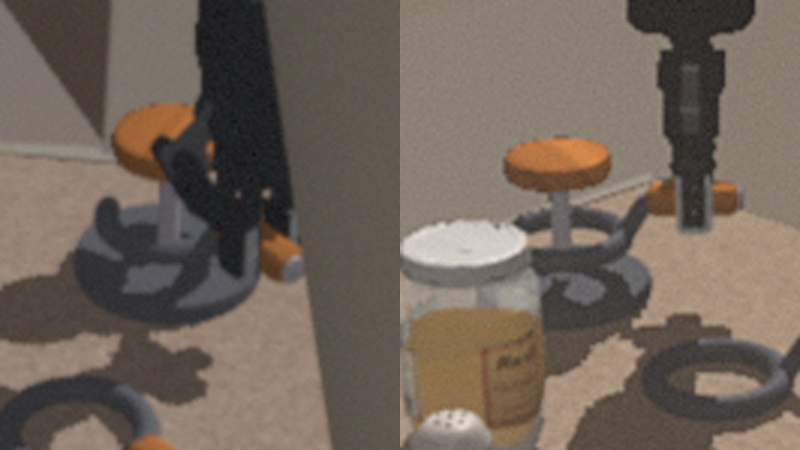

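The post is inside the ring near its middle, and forces are low. I'll lower it onto the foot.

```bash

python3 -m jog '[{"linear":[0.02,0.001,0],"rotation":[0,0,0],"grip":10},{"linear":[0.04,0.001,0],"rotation":[0,0,0],"grip":10},{"linear":[0.052,0.001,0],"rotation":[0,0,0],"grip":10},{"linear":[0.06,0.001,0],"rotation":[0,0,0],"grip":10},{"linear":[0.065,0.001,0],"rotation":[0,0,0],"grip":10},{"linear":[0.066,0.001,0],"rotation":[0,0,0],"grip":10}]' 80
cat > look.py <<'E'
from h import *
import sys
k=sys.argv[1]
plan(([543,-51,29],0))
o=[]
for n in ['scene','side']:
    im,d,c=snap(n,n+k); K,T=c['intrinsics'],c['world_from_camera']; X=cloud(d,K,T)
    v,u=(180,360) if n=='scene' else (215,280)
    o.append(cv2.resize(im[v-75:v+75,u-66:u+67,::-1],(400,450),interpolation=cv2.INTER_CUBIC))
    try: f,pl,z,m=ringfit(X,(624,-50),19,34); print(n,f.round(1),pl.round(3),z.round(1),m.sum())
    except Exception as e: print(e)
cv2.imwrite(f'pics/z{k}.png',np.hstack(o))
E
python3 look.py 8
```

```text
time_s: 7.58
eef_pos: [541.8, -51.1, 29.2]
ee_rot: [0.499, 0.499, 0.501, -0.501]
force: [-8.4, 0.7, 11.1]
grip_width: 0.216
t 7.5833 tcp [541.8 -51.1  29.2] F [-8.4  0.7 11.1] grip 0.216 q [-0.31  0.6   1.65 -0.    0.9   1.26]
phi -0.0 down [-0.003  0.    -1.   ]
[543, -51, 29] 0 lin [ 0.0008  0.0039 -0.0002] rot [-0.    -0.001  0.006]
scene [614.9 -35.4  26.9] [ 0.026 -0.037 25.986] [20.  26.  30.2] 414
side [620.4 -46.2  34.4] [-2.8000e-02 -1.7000e-02  2.5362e+01] [20.  25.8 30.6] 440
```

View pics/z8.png

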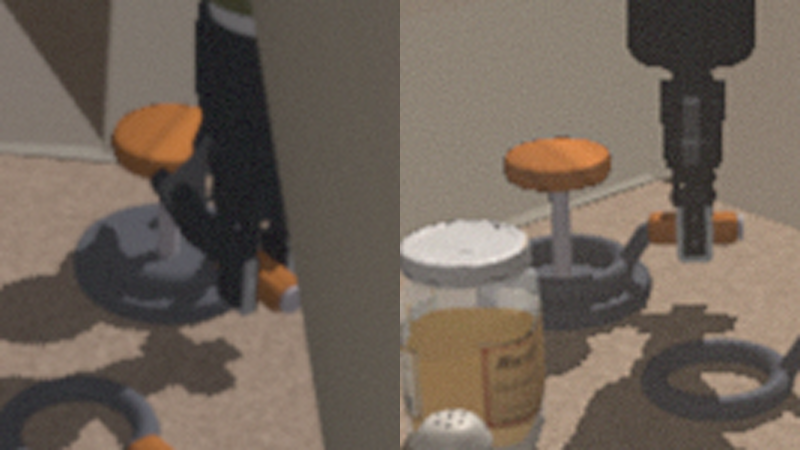

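Contact at the foot is about 11 N up, and the ring lies on it. Opening now.

```bash

python3 -m jog '[{"linear":[0,0,0],"rotation":[0,0,0],"grip":22},{"linear":[0,0,0],"rotation":[0,0,0],"grip":26},{"linear":[0,0,0],"rotation":[0,0,0],"grip":32},{"linear":[0,0,0],"rotation":[0,0,0],"grip":40},{"linear":[0,0,0],"rotation":[0,0,0],"grip":55},{"linear":[0,0,0],"rotation":[0,0,0],"grip":60},{"linear":[0,0,0],"rotation":[0,0,0],"grip":60},{"linear":[0,0,0],"rotation":[0,0,0],"grip":60}]'
python3 look.py 9
python3 - <<'E'
from h import *
im,d,c=snap('wrist','w9')
E
```

```text
time_s: 8.35
eef_pos: [541.9, -51.1, 29.3]
ee_rot: [0.499, 0.499, 0.501, -0.501]
force: [-0.1, -1.2, -0.2]
grip_width: 0.701
t 8.35 tcp [541.9 -51.1  29.3] F [-0.1 -1.2 -0.2] grip 0.701 q [-0.31  0.6   1.65 -0.    0.9   1.26]
phi -0.0 down [-0.003  0.    -1.   ]
[543, -51, 29] 0 lin [ 0.001   0.0035 -0.0002] rot [-0.    -0.001  0.005]
scene [620.3 -45.1  34.8] [ 3.900e-02 -2.100e-02  2.601e+01] [20.  25.8 28.7] 297
side [620.6 -45.9  34.5] [-3.5000e-02 -1.5000e-02  2.5357e+01] [19.9 26.  31. ] 445
```

View pics/z9.png

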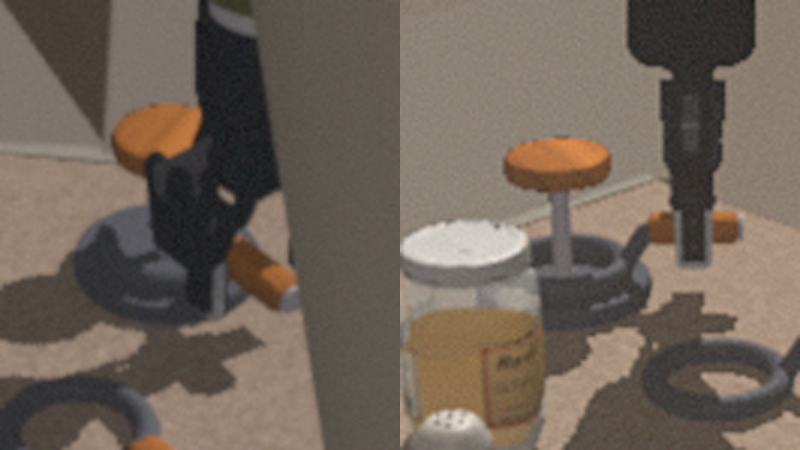

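View pics/w9.png

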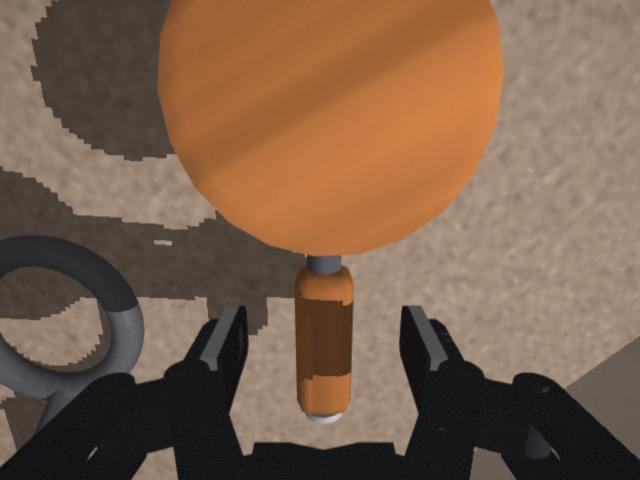

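Both views show the fingers open and clear of the handle, and the trivet still lying flat. I'll retreat straight up and then back, so the cameras can see the result.

```bash

python3 -m jog '[{"linear":[-0.05,0,0],"rotation":[0,0,0],"grip":60},{"linear":[-0.15,-0.02,0],"rotation":[0,0,0],"grip":60},{"linear":[-0.27,-0.06,0],"rotation":[0,0,0],"grip":60},{"linear":[-0.4,-0.15,0],"rotation":[0,0,0],"grip":60},{"linear":[-0.5,-0.25,0.1],"rotation":[0,0,0],"grip":60},{"linear":[-0.55,-0.35,0.2],"rotation":[0,0,0],"grip":60},{"linear":[-0.6,-0.4,0.3],"rotation":[0,0,0],"grip":60},{"linear":[-0.6,-0.4,0.4],"rotation":[0,0,0],"grip":60},{"linear":[-0.6,-0.4,0.5],"rotation":[0,0,0],"grip":60},{"linear":[-0.6,-0.4,0.5],"rotation":[0,0,0],"grip":60},{"linear":[-0.6,-0.4,0.5],"rotation":[0,0,0],"grip":60},{"linear":[-0.6,-0.4,0.5],"rotation":[0,0,0],"grip":60}]'
python3 look.py 10
python3 - <<'E'
from h import *
p0,_,K,T=load('scene0'); 
for n in ['scene','side']:
    im,d,K,T=load(n+'10'); X=cloud(d,K,T)
    f,pl,z,m=ringfit(X,(527,80),9,17); print('closed',f.round(1))
    q=X[(X[...,0]>500)&(X[...,0]<580)&(abs(X[...,1]+50)<25)&(X[...,2]>44)&(X[...,2]<62)]; print('handle',len(q),q.mean(0).round(1),cv2.minAreaRect(q[:,:2].astype(np.float32)),np.median(q[:,2]))
E
```

```text
time_s: 9.5
eef_pos: [422.3, -200.6, 209.3]
ee_rot: [0.499, 0.5, 0.501, -0.501]
force: [0.6, 0.1, 0.7]
grip_width: 0.705
t 9.5 tcp [ 422.3 -200.6  209.3] F [0.6 0.1 0.7] grip 0.705 q [-0.69  0.21  1.69 -0.    1.24  0.88]
phi -0.0 down [-0.003  0.001 -1.   ]
[543, -51, 29] 0 lin [ 0.6004  0.4042 -0.4981] rot [-0.    -0.002  0.006]
scene [618.5 -46.4  35.4] [ 1.4000e-02 -6.0000e-03  2.5679e+01] [20.3 26.  29.7] 556
side [620.4 -46.2  34.3] [-2.9000e-02 -1.7000e-02  2.5436e+01] [20.3 25.8 30.8] 433
closed [525.6  80.7  36. ]
handle 371 [538.4 -46.   52. ] ((544.4406127929688, -47.70136260986328), (65.98662567138672, 21.2446231842041), 1.2829358577728271) 53.3050976721247
closed [529.3  80.9  36.2]
handle 294 [545.1 -45.4  51.1] ((547.120849609375, -47.90150451660156), (22.48731803894043, 65.24427795410156), 88.30799865722656) 51.921919260052704
```

View pics/z10.png

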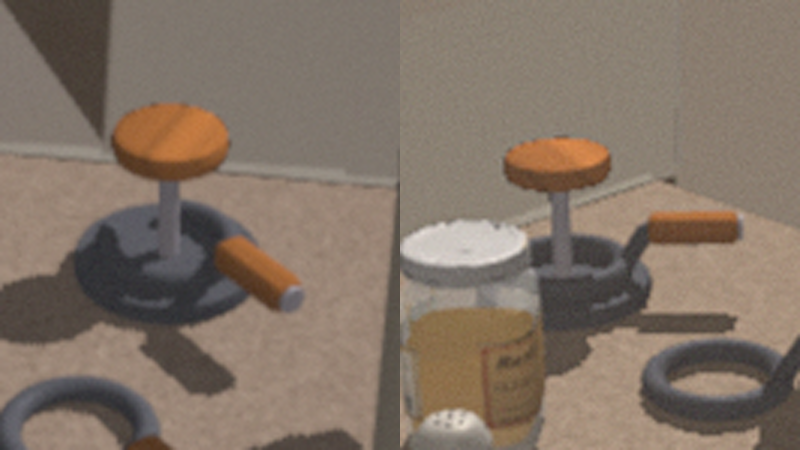

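View pics/scene10.png

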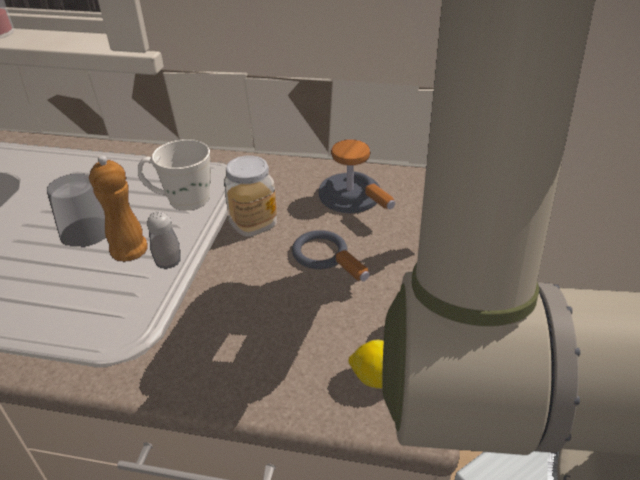

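The trivet lies flat on the foot with the post inside the ring. The handle centre at x≈545 puts the ring centre within about 5 mm of the post. The closed trivet hasn't moved, and the arm is clear.

```bash
python3 -c "
from rig import *
print(finish_job()); print(sense()['time_s'])"
```

```text
the job is handed in; nothing more can be done
None
the job is handed in; nothing more can be done
```

The open trivet is on the stand. I gripped it by the handle, slid it sideways through its gap onto the post under the knob, lowered it until it touched the foot (about 11 N), let go and pulled the arm clear. I handed the job in at about 9.6 s on the clock.

My last checks, from the scene and side cameras:
- **Lies flat:** the ring's surface is at about 26–30 mm and the handle top at about 52–53 mm. That fits lying flat on the foot, where I expected 28 and 55 mm.
- **Post near the middle:** both cameras show the post inside the ring. The handle position puts the ring's centre within about 3 mm of the post. The ring fit gave about 5–7 mm, but knob and post hide part of the ring and that fit leans toward the cameras, so I trust the handle figure more.
- **Closed trivet:** it measures in the same place as at the start, to within 0.2 mm.
- **Robot:** the gripper is open and well away from everything, with the measured force near zero.

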